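# Open the tall decoration jar at the baker's bench

## Robot

A 7-joint arm with a two-finger parallel gripper is mounted at the origin on the work surface. World frame = base frame: x ahead of the robot, y to its left, z up, the work surface at z = 0. Lengths are in m, angles in rad, forces in N, time in s.
With the tool pointing down it reaches from about 0.4 to 0.85 m from the base axis. Payload 10.4 kg.
Tool frame: the origin (TCP) lies on the centre line of the jaws, within the pads' length; the fingertips stand 11 mm ahead of it and the grasp point (between the pads) lies 8 mm behind it; z points along the fingers, y is the line along which they close (so a half turn about z gives the same grasp; the last joint's range is limited). The gripper opens to 87 mm and grips with 3 to 60 N. Pads are 19 mm wide; open, the fingers measure 117 mm over their backs; the gripper's body (75 mm by 190 mm) begins 51 mm behind the grasp point.
Start: joints at [1.273, 0.332, -0.065, 1.46, 0.022, 1.35, -0.088], TCP at [0.17, -0.602, 0.234] pointing down, gripper open.
Joint ranges: [-2.6, 2.6], [-0.5, 2.12], [-1.47, 1.34], [0.16, 2.42], [-1.27, 4.41], [0.06, 2.06], [-2.6, 2.6]. Speed limits (rad/s): [2.22, 2.22, 2.79, 2.79, 3.14, 3.14, 3.14].

## Interface

Orientations are given as a unit quaternion [x, y, z, w].
In Python, from bench import r gives the robot as it stands.
- The arm moves only by the shell command python3 -m pendant 'ROWS' [OPENING] [FORCE]. ROWS is JSON, a list of rows, each a list of 4 numbers: the shift along the tool's x, y, z in m, then the turn about the tool's z in rad. A call has 1 to 8 rows; each row shifts and turns the commanded pose from where the row before left it, along the tool's axes as they then stand; what a row does not reach is not made up. A row lasts 1/12 s, in which the tool goes at most 41.7 mm and 7.16 degrees, less where a joint would pass 70% of its speed; a pose out of reach is approached as far as the arm can. A call with a gripper value outside its range is refused whole. OPENING is the opening, from 0 (shut) to 1 (fully open), set as the call begins (- or left out, the last holds). The fingers move at their own pace and stop on an object; FORCE is the grip in N (left out, the last holds). Time passes only in rows, so rows that do not move let the fingers close. It gives the time, the measured TCP pose, the force, the opening and the grip force at its end, in the units of the state.
- r.read_state(): the state, without advancing time (a new reading comes with each control period).
- r.camera(name): name is "scene" or "top" or "wrist"; returns a dict with "img" (384x512x3 uint8, red, green, blue), "camera_matrix" (3x3 intrinsics, pixels), "dist_coeffs" ([k1, k2, p1, p2, k3] as OpenCV has them; the pictures are not rectified), "xyz" and "attitude" of the camera in the world. Camera axes: x right, y down, z forward; pixel columns grow to the right and rows downward; lengths in m; the calibration is good to about 2 mm. A picture is of the moment at which its call begins. There is no depth.
- r.close_job(): hands the job in; it is judged then, once.
Trained networks look in the newest picture that a camera, given by its name, has taken for a name from the list of things; names that differ only in an ending like _2 or _b are one class to them, and where a whole thing is asked for, a point or a joint stands for the part that bears it (a point fixed in the world has none). Each returns a list of dicts, best first, with "score" (0 to 1); they miss things now and then, are a little off and sometimes report something else, mostly with a low value. They report only what shows in the picture. A call takes as long as a camera call. They do not tell look-alikes from the thing itself.
- r.outline_of(thing, camera): "mask" (384x512 bool, what is visible of it) and "bbox" ([centre column, centre row, width, height] in pixels, round what is visible of it).
The state is a dict: "time": time; "joint_positions": joint angles; "joint_vel": joint speeds; "joint_torque": joint torques, N m; "ee_pos": TCP position; "eef_rot": TCP orientation; "ft_force": force on the tool from outside, world axes, zero at the start; "torque": the same for the moment, N m; "width": finger opening in m; "grip_force": force on a finger pad.
Only numpy, scipy, OpenCV 4.12 (cv2) and the standard library are available. Lean on these libraries where they do the work, as an engineer would, in place of code of your own. Each camera call takes 0.05 s, during which the arm holds its last target. There are 200 camera calls.

## Task

Unscrew the ribbed metal lid of the tall jar that is held in the wooden holder, turning it anticlockwise in a few twists until it lifts free, then set the lid down flat, right way up, on the dark baking tray without dropping it, and let go. Leave the short jar where it stands.

Things in the scene. Friction and masses are not known exactly. Their poses are not given: they have to be found in the camera images.
- lid_mid (a point): Centre, half-way up, of the tall jar's loose lid: ribbed round aluminium cap, 56 mm across, 30 mm high, 60 g, z up, gripped across at any yaw. It starts tight on a fixed white square jar (70 mm wide, shoulder 105 mm above the bench) in a dark wooden holder 100 mm square, 35 mm high. Lid underside 8 mm above the shoulder, lid centre 128 mm above the bench.
- thread (a joint): Turn of the tall jar's thread, rad: 0 tight, grows as the lid is turned anticlockwise seen from above (up to 0.1 rad of play, friction 0.12 N m, stays where left). The lid does not rise as it turns; lugs hold it down until this reads 2.0 or more, then it lifts straight up, clear of the neck after 30 mm. Solid stop at 2.3.
- tray: Dark steel baking tray, loose, 0.6 kg, 200 mm along its x, 160 mm along its y, rim 16 mm high, walls 4 mm thick, floor 4 to 5 mm thick; origin at the centre of its underside, on the bench.
- short_jar: Bystander: short white square jar standing loose on the bench, 70 mm wide, 88 mm high with its lid, which looks like the tall jar's lid; no holder. Origin at the centre of its underside, z up.
Mind the look-alikes: they are no part of the job. Leave any pink or yellow look-alike of the part that bears lid_mid alone.

How it is judged:
On the way, in this order (a step that is already met when the one before it is completed fails the run):
1. the lid is unscrewed while still on the jar (value of joint thread above 1.85 rad and distance of lid_mid from where it was at the start of the episode below 0.012 m), for 0.1 s.
2. the lid is lifted free of the jar (distance of lid_mid from where it was at the start of the episode above 0.04 m), for 0.1 s.
At the end, for the whole second after the job is handed in: The lid rests on the floor of the tray inside its rim, right way up within 10 degrees, at rest and released, with the tray flat on the bench (x of lid_mid in the frame of tray between -0.08 and 0.08 m and y of lid_mid in the frame of tray between -0.06 and 0.06 m and z of lid_mid in the frame of tray between 0.01 and 0.026 m and angle between lid_mid's own z axis and vertical below 0.17 rad and angle between tray's own z axis and vertical below 0.1 rad and linear speed of lid below 0.02 m/s); the robot touches nothing.
It fails at once if the short jar is pushed more than 20 mm away or tipped (distance of short_jar from where it was at the start of the episode above 0.02 m or angle between short_jar's own z axis and vertical above 0.3 rad).
It fails at once if the lid is dropped (falls faster than 0.8 m/s, from more than about 30 mm) (linear speed of lid above 0.8 m/s and contact force between lid and the fingers below 0.1 N).
It also fails if it takes over 54 s, if anything falls off the work surface, if the arm or the gripper's body presses on something with over 40 N, if the wrist force passes 120 N, or if a joint passes its speed limit or range.

## Working session

There is one attempt and no reset: what is moved stays moved. The work goes in short steps, Python scripts to look and compute and a shell command to move; the robot and the scene stay as the last step left them, time stands still between calls to the robot, and variables do not carry over. Pictures are saved under pics/ and viewed, at most 10 in all, crops included, and the job is handed in when it is done.

```bash
mkdir -p pics; cat > h.py <<'E'
import numpy as np, cv2
from bench import r
from scipy.spatial.transform import Rotation as R
def cam(n):
    c=r.camera(n); return c
def ray(c,px):
    p=cv2.undistortPoints(np.array([[px]],float),np.array(c["camera_matrix"],float),np.array(c["dist_coeffs"],float))[0,0]
    a=np.array(c["attitude"],float); M=R.from_quat(a).as_matrix() if a.size==4 else a.reshape(3,3)
    return np.array(c["xyz"],float),M@np.array([p[0],p[1],1.])
def at_z(c,px,z):
    o,d=ray(c,px); return o+d*(z-o[2])/d[2]
E
python3 - <<'E'
from h import *
s=r.read_state(); print({k:np.round(v,3).tolist() for k,v in s.items()})
ims=[]
for n in ["scene","top"]:
    c=cam(n); cv2.imwrite(f"pics/{n}0.png",c["img"][:,:,::-1]); print(n,np.round(c["xyz"],3),np.round(c["attitude"],3))
    for t in ["lid_mid","tray","short_jar"]:
        for o in r.outline_of(t,n)[:4]: 
            z={"lid_mid":.128,"tray":.0,"short_jar":.088}[t]
            print(t,round(o["score"],2),np.round(o["bbox"],1),np.round(at_z(c,o["bbox"][:2],z),3))
E
```

```text
{'time': 0.0, 'joint_positions': [1.273, 0.333, -0.065, 1.461, 0.022, 1.35, -0.088], 'joint_vel': [-0.001, 0.0, -0.0, 0.001, -0.002, -0.0, 0.0], 'joint_torque': [-0.0, -62.327, 0.025, -38.991, -0.061, 0.04, 0.0], 'ee_pos': [0.169, -0.601, 0.233], 'eef_rot': [0.991, 0.137, -0.0, -0.001], 'ft_force': [0.155, -0.564, 0.405], 'torque': [0.046, 0.03, 0.038], 'grip_force': 0.0, 'width': 0.087}
scene [1.256 0.09  0.749] [ 0.591  0.7   -0.298 -0.267]
lid_mid 0.8 [138.4 250.5  33.4  35.4] [ 0.782 -0.179  0.128]
lid_mid 0.67 [130.8 165.9  32.6  28.3] [ 0.579 -0.268  0.128]
lid_mid 0.63 [155.8 165.2  22.5  24.5] [ 0.568 -0.219  0.128]
tray 0.87 [265.9 245.8  82.7  80. ] [ 0.626  0.014 -0.   ]
short_jar 0.84 [380.4 221.8  46.9  49.3] [0.605 0.228 0.088]
top [ 0.39  -0.012  1.165] [-0.696  0.713 -0.061  0.06 ]
lid_mid 0.73 [364.9 246.8  24.7  26. ] [ 0.438 -0.258  0.128]
lid_mid 0.66 [338.6 151.9  22.   23.5] [ 0.656 -0.211  0.128]
lid_mid 0.59 [368.2 187.6  27.6  27. ] [ 0.571 -0.274  0.128]
tray 0.97 [244.  180.1  76.8  88.2] [0.62 0.01 0.  ]
short_jar 0.98 [150.1 210.   33.7  36. ] [0.537 0.229 0.088]
```

View pics/scene0.png

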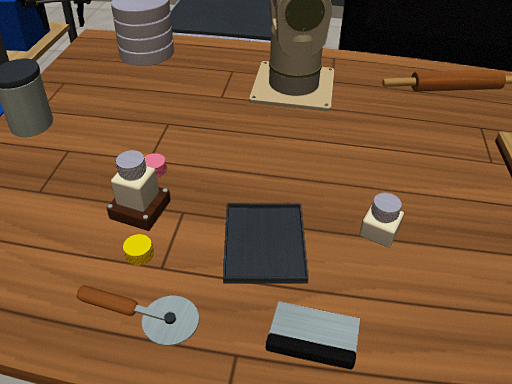

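View pics/top0.png

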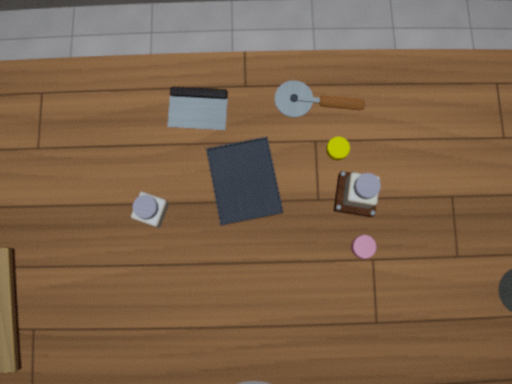

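The grey lid candidates are the tall jar's (scene 131,166; top 368,187) and the short jar's (scene 386,207; top 146,207). The pink one (top 365,247) and yellow one (top 339,148) are look-alikes lying on the bench. The target is the one on the tall jar in the dark wooden holder, and I'll confirm it in a crop.

```bash
python3 - <<'E'
from h import *
C={}; O={}
for n,px in [("scene",(131,166)),("top",(368,187))]:
    C[n]=c=cam(n)
    L=r.outline_of("lid_mid",n); b=min(L,key=lambda o:np.hypot(*(np.array(o["bbox"][:2])-px)))
    m=b["mask"]; ys,xs=np.nonzero(m); print(n,b["score"],xs.mean(),ys.mean(),b["bbox"]); O[n]=(xs.mean(),ys.mean())
A=[];B=[]
for n in O:
    o,d=ray(C[n],O[n]); d/=np.linalg.norm(d); P=np.eye(3)-np.outer(d,d); A.append(P);B.append(P@o)
p=np.linalg.solve(sum(A),sum(B)); print("lid",p.round(4), "top at z.14",at_z(C["top"],O["top"],.138).round(4))
for t,z in [("tray",.012),("short_jar",.08)]:
    o=r.outline_of(t,"top")[0]; q=cv2.findContours(o["mask"].astype(np.uint8),0,1)[0]; q=max(q,key=len)
    W=np.array([at_z(C["top"],u[0].astype(float),z)[:2] for u in q]).astype(np.float32)
    print(t,cv2.minAreaRect(W))
im=C["scene"]["img"][130:290,80:210,::-1]; im2=C["top"]["img"][130:260,300:420,::-1]
f=lambda i:cv2.resize(i,(390,480),interpolation=cv2.INTER_CUBIC)
cv2.imwrite("pics/crop.png",np.hstack([f(im),f(im2)]))
E
```

```text
scene 0.6 130.37107776261936 164.27557980900409 [131.2, 167.0, 26.5, 27.8]
top 0.65 366.0233009708738 186.19029126213593 [368.2, 186.7, 22.3, 27.0]
lid [ 0.5746 -0.2696  0.1285] top at z.14 [ 0.5727 -0.2665  0.138 ]
tray ((0.6180465221405029, 0.010373413562774658), (0.20354673266410828, 0.16293248534202576), 10.031413078308105)
short_jar ((0.5402079224586487, 0.23338012397289276), (0.08054179698228836, 0.06603473424911499), 70.67938995361328)
```

View pics/crop.png

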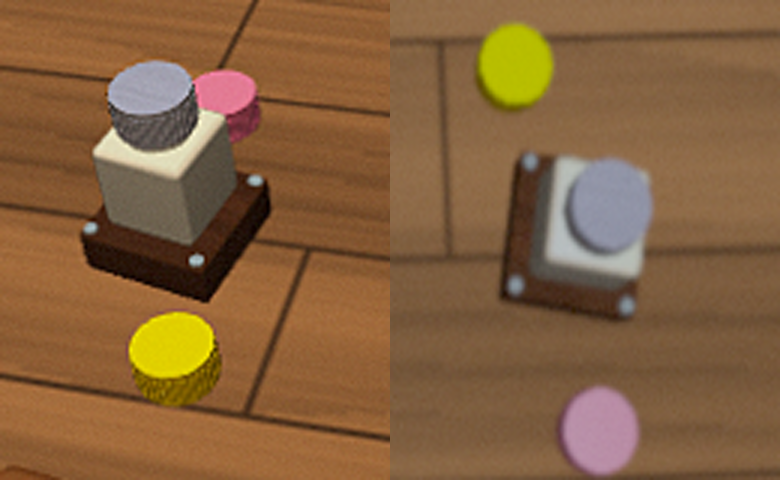

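The crop confirms it: the grey ribbed lid on the white tall jar in the brown holder is the target, and the pink and yellow ones lie loose on the bench. Next I'll move above it.

```bash
python3 -m pendant '[[0.034,-0.015,0,0],[0.034,-0.015,0,0],[0.034,-0.015,0,0],[0.034,-0.015,0,0],[0.034,-0.015,0,0],[0.034,-0.015,0,0],[0.034,-0.015,0,0]]' 1 30 ; python3 -m pendant '[[0.034,-0.015,0,0],[0.034,-0.015,0,0],[0.034,-0.015,0,0],[0.034,-0.015,0,0],[0.034,-0.015,0,0],[0.034,-0.015,0,0],[0,0,0,0],[0,0,0,0]]'
cat > st.py <<'E'
from h import *
s=r.read_state(); q=s["eef_rot"]; M=R.from_quat(q).as_matrix()
for k in ["time","joint_positions","ee_pos","ft_force","torque","width","grip_force"]: print(k,np.round(s[k],4).tolist())
yaw=np.arctan2(M[1,0],M[0,0]); print("yaw",yaw.round(4))
def to(p): print("tool shift to",p,(M.T@(np.array(p)-s["ee_pos"])).round(4))
E
python3 -c "
from st import *
to([.574,-.269,.234])"
```

```text
time: 1.28
ee_pos: [0.3714, -0.4346, 0.2338]
eef_rot: [0.991, 0.137, 0.0, 0.0]
ft_force: [0.8, -0.2, 0.3]
width: 0.0873
grip_force: 0.0
time: 1.95
ee_pos: [0.5438, -0.2914, 0.2333]
eef_rot: [0.99, 0.139, 0.0, -0.0]
ft_force: [-1.0, -0.7, -1.2]
width: 0.0867
grip_force: 0.0
time 1.95
joint_positions [0.6879, 0.3363, -0.3432, 1.4698, 0.1128, 1.3552, -0.9531]
ee_pos [0.5438, -0.2914, 0.2333]
ft_force [-1.0071, -0.7076, -1.1681]
torque [-0.0591, -0.0118, 0.0095]
width 0.0867
grip_force 0.0
yaw 0.2794
tool shift to [0.574, -0.269, 0.234] [ 0.0352 -0.0132 -0.0007]
```

```bash
python3 -m pendant '[[0.035,-0.013,0,0],[0,0,0,0],[0,0,0,0]]' ; python3 - <<'E'
from st import *
c=cam("wrist"); cv2.imwrite("pics/w1.png",c["img"][:,:,::-1]); print(np.round(c["xyz"],3))
for o in r.outline_of("lid_mid","wrist")[:4]:
    ys,xs=np.nonzero(o["mask"]); print(round(o["score"],2),o["bbox"],xs.mean(),ys.mean(), at_z(c,(xs.mean(),ys.mean()),.14).round(4))
    k=max(cv2.findContours(o["mask"].astype(np.uint8),0,1)[0],key=len)
    W=np.array([at_z(c,u[0].astype(float),.143)[:2] for u in k],np.float32); print("circ at .143",cv2.minEnclosingCircle(W))
E
```

```text
time: 2.2
ee_pos: [0.5726, -0.2715, 0.2334]
eef_rot: [0.99, 0.138, -0.0, -0.0]
ft_force: [0.2, -1.3, -1.3]
width: 0.0871
grip_force: 0.0
time 2.2
joint_positions [0.6388, 0.3746, -0.3532, 1.4214, 0.1294, 1.3687, -1.0126]
ee_pos [0.5726, -0.2715, 0.2334]
ft_force [0.2205, -1.2854, -1.2901]
torque [0.0258, 0.0714, 0.0031]
width 0.0871
grip_force 0.0
yaw 0.2759
[ 0.644 -0.251  0.383]
0.95 [248.1, 60.4, 51.0, 54.8] 248.84242688782192 58.32998690528154 [ 0.6777 -0.2361  0.14  ]
circ at .143 ((0.6768258213996887, -0.23667438328266144), 0.01964721269905567)
0.94 [254.8, 196.3, 64.4, 73.4] 253.92459365840662 194.83160138555823 [ 0.5777 -0.2683  0.14  ]
circ at .143 ((0.5779502987861633, -0.26823288202285767), 0.029949065297842026)
0.67 [237.2, 265.2, 39.4, 45.2] 236.5018587360595 256.1133828996283 [ 0.5199 -0.2687  0.14  ]
circ at .143 ((0.5241467356681824, -0.26734352111816406), 0.016500946134328842)
```

View pics/w1.png

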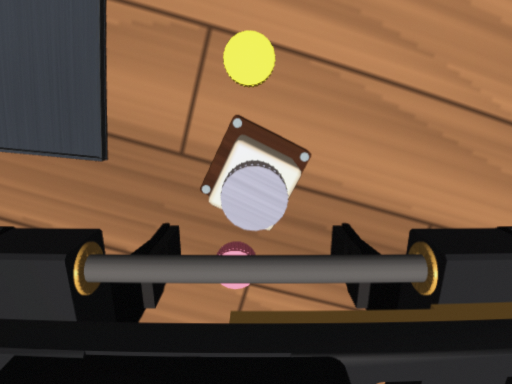

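The wrist view shows the grey lid at (254,196), between the jaws' line and the yellow lid. It lies about 4 mm ahead of the TCP. Descending.

```bash
python3 -m pendant '[[0.0045,-0.0013,0.02,0],[0,0,0.025,0],[0,0,0.025,0],[0,0,0.02,0],[0,0,0.015,0],[0,0,0.006,0],[0,0,0,0],[0,0,0,0]]' 1 30; python3 - <<'E'
from st import *
to([.5765,-.269,.122])
E
python3 -m pendant '[[0,0,0,0],[0,0,0,0],[0,0,0,0],[0,0,0,0],[0,0,0,0],[0,0,0,0]]' 0.58 30
```

```text
time: 2.97
ee_pos: [0.576, -0.2705, 0.1233]
eef_rot: [0.991, 0.136, 0.0, 0.0]
ft_force: [-0.6, 0.1, -0.5]
width: 0.0873
grip_force: 0.0
time 2.9667
joint_positions [0.6308, 0.4578, -0.3448, 1.546, 0.1639, 1.1657, -1.0433]
ee_pos [0.576, -0.2705, 0.1233]
ft_force [-0.6207, 0.1483, -0.4824]
torque [0.0427, 0.0018, -0.0149]
width 0.0873
grip_force 0.0
yaw 0.2734
tool shift to [0.5765, -0.269, 0.122] [ 0.0009 -0.0013  0.0013]
time: 3.47
ee_pos: [0.5763, -0.2695, 0.1227]
eef_rot: [0.991, 0.137, 0.0, 0.0]
ft_force: [0.1, -1.1, 2.1]
width: 0.0559
grip_force: 18.0
```

```bash
python3 -m pendant '[[0,0,0,0],[0,0,0,0],[0,0,0,0]]' 0 30; python3 -m pendant '[[0,0,0,-0.1],[0,0,0,-0.1],[0,0,0,-0.1],[0,0,0,-0.1],[0,0,0,-0.1],[0,0,0,-0.1],[0,0,0,-0.1],[0,0,0,-0.1]]'; python3 -c "import st"
```

```text
time: 3.72
ee_pos: [0.5764, -0.2695, 0.1228]
eef_rot: [0.991, 0.137, 0.0, 0.0]
ft_force: [-0.2, 0.3, 2.6]
width: 0.0553
grip_force: 30.0
time: 4.38
ee_pos: [0.5756, -0.2681, 0.1227]
eef_rot: [0.858, 0.514, -0.0, -0.001]
ft_force: [-6.4, 4.9, 6.0]
width: 0.0555
grip_force: 30.0
time 4.3833
joint_positions [0.733, 0.4806, -0.486, 1.5411, 0.2345, 1.1808, -0.2867]
ee_pos [0.5756, -0.2681, 0.1227]
ft_force [-6.404, 4.8894, 6.0378]
torque [1.0621, 1.2662, -0.1753]
width 0.0555
grip_force 29.9976
yaw 1.0803
```

```bash
python3 -m pendant '[[0,0,0,-0.1],[0,0,0,-0.1],[0,0,0,-0.1],[0,0,0,-0.1],[0,0,0,-0.1],[0,0,0,-0.1],[0,0,0,-0.1],[0,0,0,0]]'; python3 -c "import st"
```

```text
time: 5.05
ee_pos: [0.5747, -0.2679, 0.1227]
eef_rot: [0.629, 0.778, -0.0, -0.002]
ft_force: [-10.7, 5.5, 10.2]
width: 0.0555
grip_force: 30.0
time 5.05
joint_positions [0.8229, 0.5074, -0.6111, 1.5364, 0.3029, 1.1986, 0.3702]
ee_pos [0.5747, -0.2679, 0.1227]
ft_force [-10.6985, 5.5082, 10.2033]
torque [1.303, 2.2624, 0.0748]
width 0.0555
grip_force 30.0003
yaw 1.7819
```

```bash
python3 -m pendant '[[0.001,-0.0015,-0.001,0],[0,0,0,-0.1],[0,0,0,-0.1],[0,0,0,-0.1],[0,0,0,-0.1],[0,0,0,-0.1],[0,0,0,0]]'; python3 -c "import st"
```

```text
time: 5.63
ee_pos: [0.5731, -0.2688, 0.1228]
eef_rot: [0.417, 0.909, -0.0, -0.002]
ft_force: [-4.9, 1.2, 2.3]
width: 0.0555
grip_force: 30.0
time 5.6333
joint_positions [0.8885, 0.5282, -0.7013, 1.5371, 0.3551, 1.2104, 0.8368]
ee_pos [0.5731, -0.2688, 0.1228]
ft_force [-4.8968, 1.1962, 2.3237]
torque [0.3991, 1.067, -0.1344]
width 0.0555
grip_force 29.9986
yaw 2.2804
```

Turned about 2.01 rad so far. I'll ease on in small steps until the torque shows the stop.

```bash
python3 -m pendant '[[0,0,0,-0.08],[0,0,0,-0.07],[0,0,0,0],[0,0,0,0]]'; python3 -c "import st"
```

```text
time: 5.97
ee_pos: [0.573, -0.269, 0.1228]
eef_rot: [0.351, 0.936, -0.0, -0.002]
ft_force: [-6.0, 1.2, 2.8]
width: 0.0554
grip_force: 30.0
time 5.9667
joint_positions [0.9064, 0.5361, -0.7276, 1.5361, 0.3713, 1.2152, 0.9706]
ee_pos [0.573, -0.269, 0.1228]
ft_force [-5.9512, 1.1669, 2.8185]
torque [0.2901, 1.3114, -0.0505]
width 0.0554
grip_force 30.0
yaw 2.4245
```

```bash
python3 -m pendant '[[0,0,0,-0.06],[0,0,0,0],[0,0,0,0]]'; python3 -m pendant '[[0,0,-0.003,0],[0,0,-0.003,0],[0,0,0,0]]';  python3 -c "import st"
```

```text
time: 6.22
ee_pos: [0.5729, -0.269, 0.1228]
eef_rot: [0.323, 0.946, -0.0, -0.002]
ft_force: [-7.1, -0.0, 1.6]
width: 0.0555
grip_force: 30.0
time: 6.47
ee_pos: [0.5733, -0.2687, 0.1292]
eef_rot: [0.323, 0.947, -0.0, -0.001]
ft_force: [-6.9, 0.9, -1.1]
width: 0.0554
grip_force: 30.0
time 6.4667
joint_positions [0.9149, 0.5336, -0.7411, 1.5295, 0.3736, 1.2275, 1.029]
ee_pos [0.5733, -0.2687, 0.1292]
ft_force [-6.948, 0.9197, -1.1493]
torque [0.2943, 1.3271, 0.0832]
width 0.0554
grip_force 29.9998
yaw 2.4845
```

It lifts with almost no resistance, so the lugs are free. I'll lift it clear.

```bash
python3 -m pendant '[[0,0,-0.01,0],[0,0,-0.01,0],[0,0,-0.01,0],[0,0,-0.012,0],[0,0,-0.015,0],[0,0,-0.015,0],[0,0,0,0],[0,0,0,0]]'; python3 - <<'E'
from st import *
to([.618,.010,.20])
c=cam("scene"); cv2.imwrite("pics/s2.png",cv2.resize(c["img"][80:300,60:340,::-1],(700,550)))
E
```

```text
time: 7.13
ee_pos: [0.5754, -0.2689, 0.2032]
eef_rot: [0.323, 0.947, -0.0, 0.001]
ft_force: [0.0, -0.1, -0.8]
width: 0.0551
grip_force: 30.0
time 7.1333
joint_positions [0.9254, 0.4748, -0.7644, 1.4447, 0.331, 1.3508, 1.0593]
ee_pos [0.5754, -0.2689, 0.2032]
ft_force [0.0304, -0.0744, -0.798]
torque [0.0584, -0.1034, 0.0342]
width 0.0551
grip_force 29.9998
yaw 2.4848
tool shift to [0.618, 0.01, 0.2] [0.1366 0.2469 0.003 ]
```

View pics/s2.png

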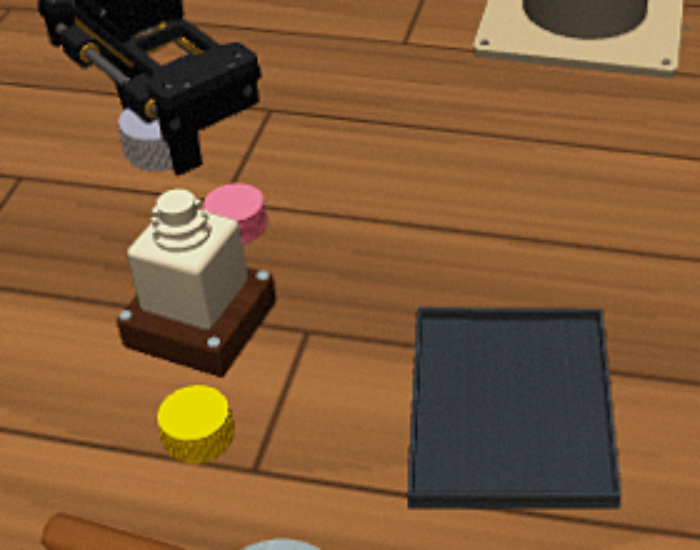

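The lid is in the jaws (150,138), the neck is bare, and the tray is clear. I'll carry it over.

```bash
python3 -m pendant '[[0.017,0.031,0,0],[0.017,0.031,0,0],[0.017,0.031,0,0],[0.017,0.031,0,0],[0.017,0.031,0,0],[0.017,0.031,0,0],[0.017,0.031,0,0],[0.017,0.030,0,0]]'; python3 -m pendant '[[0,0,0.03,0],[0,0,0.03,0],[0,0,0.03,0],[0,0,0.03,0],[0,0,0.02,0],[0,0,0.015,0],[0,0,0,0],[0,0,0,0]]';python3 - <<'E'
from st import *
to([.618,.010,.018])
E
```

```text
time: 7.85
ee_pos: [0.6174, 0.0116, 0.2008]
eef_rot: [0.323, 0.947, -0.0, -0.0]
ft_force: [0.7, 0.1, -0.4]
width: 0.0554
grip_force: 30.0
time: 8.52
ee_pos: [0.6175, 0.01, 0.0464]
eef_rot: [0.322, 0.947, -0.0, -0.001]
ft_force: [0.6, -0.4, 1.0]
width: 0.0556
grip_force: 30.0
time 8.5167
joint_positions [0.4973, 0.6136, -0.7755, 1.6389, 0.4722, 1.087, 0.5022]
ee_pos [0.6175, 0.01, 0.0464]
ft_force [0.5987, -0.3982, 0.9604]
torque [0.1088, -0.1743, -0.0143]
width 0.0556
grip_force 29.9998
yaw 2.4849
tool shift to [0.618, 0.01, 0.018] [-0.0005  0.0003  0.0284]
```

```bash
python3 -m pendant '[[0,0,0.01,0],[0,0,0.008,0],[0,0,0.006,0],[0,0,0.003,0],[0,0,0,0],[0,0,0,0]]'; python3 -m pendant '[[0,0,0.001,0],[0,0,0.001,0],[0,0,0.001,0],[0,0,0,0]]'
```

```text
time: 9.02
ee_pos: [0.6177, 0.0099, 0.0196]
eef_rot: [0.322, 0.947, 0.0, 0.0]
ft_force: [-0.2, -0.3, -0.3]
width: 0.0553
grip_force: 30.0
time: 9.35
ee_pos: [0.6177, 0.0098, 0.0165]
eef_rot: [0.323, 0.947, -0.0, 0.0]
ft_force: [-0.7, 0.8, -0.6]
width: 0.0551
grip_force: 30.0
```

```bash
python3 -m pendant '[[0,0,0,0],[0,0,0,0],[0,0,0,0],[0,0,0,0]]' 0.72; python3 -m pendant '[[0,0,0,0],[0,0,0,0],[0,0,0,0],[0,0,0,0]]' 1; python3 -m pendant '[[0,0,-0.01,0],[0,0,-0.02,0],[0,0,-0.03,0],[0,0,-0.04,0],[0,0,-0.04,0],[0,0,-0.01,0],[0,0,0,0],[0,0,0,0]]'; python3 - <<'E'
from h import *
for n in ["scene","top"]:
    c=cam(n)
    for o in r.outline_of("lid_mid",n)[:5]: print(n,round(o["score"],2),np.round(o["bbox"],1),at_z(c,o["bbox"][:2],.02).round(3))
    for o in r.outline_of("tray",n)[:1]: print("tray",o["bbox"])
    if n=="scene": cv2.imwrite("pics/s3.png",cv2.resize(c["img"][80:300,60:410,::-1],(800,503)))
E
```

```text
time: 9.68
ee_pos: [0.6178, 0.0099, 0.0167]
eef_rot: [0.323, 0.947, 0.0, 0.0]
ft_force: [-0.6, 0.6, -0.6]
width: 0.062
grip_force: 0.0
time: 10.02
ee_pos: [0.6177, 0.0099, 0.0166]
eef_rot: [0.323, 0.947, -0.0, 0.0]
ft_force: [0.8, -0.4, 0.5]
width: 0.0815
grip_force: 0.0
time: 10.68
ee_pos: [0.6179, 0.0099, 0.1674]
eef_rot: [0.323, 0.947, -0.0, 0.001]
ft_force: [0.4, -0.6, -1.1]
width: 0.0872
grip_force: 0.0
scene 0.93 [153.8 164.2  27.4  27.6] [ 0.445 -0.279  0.02 ]
scene 0.76 [137.7 250.5  32.5  32.3] [ 0.7   -0.228  0.02 ]
scene 0.59 [263.6 237.2  26.   30.6] [0.622 0.008 0.02 ]
tray [267.8, 245.1, 82.5, 80.1]
top 0.74 [362.4 247.9  26.1  23.1] [ 0.44  -0.277  0.02 ]
top 0.64 [339.1 150.9  21.7  22.5] [ 0.686 -0.233  0.02 ]
tray [224.4, 192.4, 32.8, 67.1]
```

View pics/s3.png

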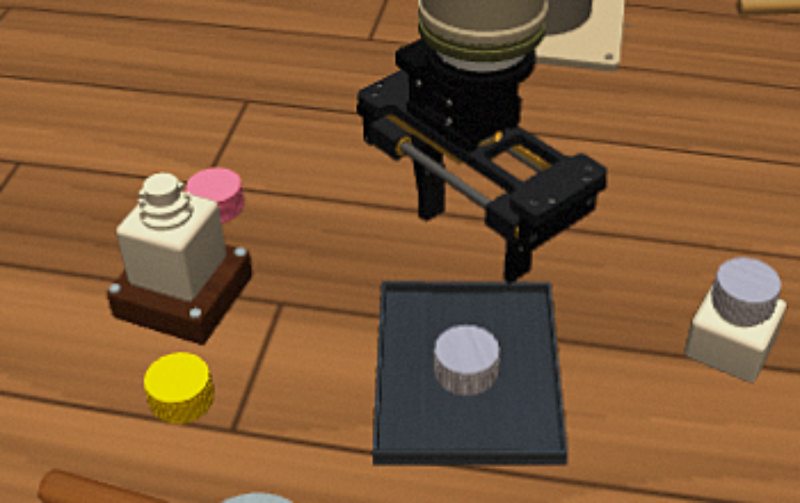

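The lid sits flat and upright in the middle of the tray (466,358), the gripper is clear, and the short jar hasn't moved.

```bash
python3 -c "
from bench import r
print(r.close_job())"
```

```text
the job is handed in; nothing more can be done
None
```

I unscrewed the tall jar's lid, set it flat and right way up in the middle of the tray, let go and handed the job in after about 11 s; the short jar was not touched, and no verdict came back.

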